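# Charge a grinding jar through the cam-gated ball loader

## Robot

A 6-joint arm with a two-finger parallel gripper is mounted at the origin on a cart in front of the work surface, level with it; the furniture and walls round the work are solid. World frame = base frame: x ahead of the robot, y to its left, z up, the work surface at z = 0. Lengths are in m, angles in rad, forces in N, time in s.
With the tool pointing down it reaches from about 0.35 to 0.775 m from the base axis. Payload 5.5 kg.
Tool frame: the origin (TCP) lies midway between the tips of the shut fingers; the grasp point (between the pads) lies grasp_offset behind it (grasp_offset is the distance from the TCP to the grasp point, in m); z points along the fingers, y is the line along which they close (so a half turn about z gives the same grasp; the last joint's range is limited). The gripper opens to 85 mm and grips with 20 to 120 N. Pads are 22 mm wide; open, the fingers measure 114 mm over their backs; the gripper's body (76 mm by 85 mm) begins 54 mm behind the grasp point. The pads swing forward as they close: fully open they stand 13 mm farther back than shut.
Start: joints at [-1.249, 0.313, 0.046, 1.304, 0, 1.431], TCP at [0.256, -0.515, 0.231] pointing down, gripper open.
Joint ranges: [-2.76, 2.76], [-0.86, 1.69], [-1.03, 1.26], [-2.2, 2.34], [-1.47, 1.5], [-3.14, 3.14]. Speed limits (rad/s): [2.57, 2.57, 3.14, 3.14, 3.14, 3.14].

## Interface

Orientations are given as a unit quaternion [w, x, y, z].
In Python, from workcell import * gives the robot as it stands.
- The arm moves only by the tool step_arm, never from a script. Its argument "deltas" is a list of rows, each a list of 7 numbers: the shift along the world's x, y, z in mm, then the turn, a rotation vector about the world's x, y, z in degrees, then the gripper's target within -1 to 1 (fully open at 1, half-way at 0, shut at -1). A call has 1 to 5 rows; each row shifts and turns the commanded pose from where the row before left it; what a row does not reach is not made up. A row lasts 1/10 s, in which the tool goes at most 50 mm and 8.59 degrees, less where a joint would pass 70% of its speed; a pose out of reach is approached as far as the arm can. A call is refused whole if a number of a shift passes 50 or a number of a turn 8.59, either way. A call with a gripper value outside its range is refused whole. The fingers move at their own pace and stop on an object; "newtons" is the grip in N (left out, the last holds). Time passes only in rows, so rows that do not move let the fingers close. It gives the time, the measured TCP pose, the force, the opening and the grip force at its end, in the units of the state.
- get_state(): the state, without advancing time (a new reading comes with each control period).
- read_camera(name): name is "scene" or "top" or "wrist"; returns a dict with "image" (480x640x3 uint8, red, green, blue), "z_map" (480x640 float32, m along the optical axis (not along the pixel's ray), 0 where there is no reading), "K" (3x3 intrinsics, pixels), "dist_coeffs" ([k1, k2, p1, p2, k3] as OpenCV has them; the pictures are not rectified), "world_from_camera" (4x4, takes a point from camera to world coordinates). Camera axes: x right, y down, z forward; pixel columns grow to the right and rows downward; lengths in m; the calibration is good to about 2 mm. A picture is of the moment at which its call begins.
- hand_in(): hands the job in; it is judged then, once.
The state is a dict: "clock": time; "joint_pos": joint angles; "qvel": joint speeds; "tau": joint torques, N m; "tcp_pos": TCP position; "orientation": TCP orientation; "wrist_force": force on the tool from outside, world axes, zero at the start; "ft_torque": the same for the moment, N m; "finger_gap": finger opening in m; "grip_force": force on a finger pad.
Only numpy, scipy, OpenCV 4.12 (cv2) and the standard library are available. Lean on these libraries where they do the work, as an engineer would, in place of code of your own. Each camera call takes 0.05 s, during which the arm holds its last target. There are 200 camera calls.

## Task

Pour all eight steel balls from the weighing scoop into the open hopper of the ball loader while its gate is shut, then set the empty scoop down upright on the bare worktop and let go of it. Swing the loader's cam lever up until it stands straight up, the point where the cam lifts the spring-closed gate highest, so that all eight balls run down into the grinding jar. The lever springs back if released: finish with the gripper still holding it at the top, the jar still in its place, and leave the jar lid, the tin and the petri dish where they are.

Things in the scene. Friction and masses are not known exactly. Their poses are not given: they have to be found in the camera images.
- ball_loader: Bench ball loader, fixed: base plate 124 x 236 x 10 mm (x, y, z) carrying a sheet-steel hopper, lift gate, chute and drop spout. Origin under the base's centre, z up, x away from the lever face (which looks roughly towards the robot), y from hopper to jar. Gate at y 3 to 6 mm; the gate's crossbar (y 2 to 9 mm, x -57 to 34 mm) tops out at z 157 mm shut, 181 mm lifted.
- hopper_mouth (a point): Centre of the hopper's open mouth, at rim height (loader x 0, y -51, z 172 mm). Inside, the hopper is 72 mm along loader x (+-36) and 100 mm along loader y (-102 to -2), upright 2.5 mm walls; its floor slopes down to the gate at 20 degrees, z 131 mm at the back, 94 mm at the gate.
- cam_lever (a joint): Cam lever angle (rad) about a shaft along loader x at loader y 0, z 95 mm. 0: gate shut, lever points to loader -y, 5 degrees below level; grows as it swings up. At 1.66 it stands straight up, gate highest; past that, to the stop at 2.1, the gate sinks again. A spring returns it to 0 when let go: up to 4 N at the handle to move it, 3 N to hold it upright.
- lever_grip (a point): Middle of the lever's handle, moving with the lever, 95 mm from the shaft axis: black round bar, 16 mm thick, 50 mm long along loader x (x -118 to -68 mm; this point at -95), standing out from the lever's face. Shut, at loader y -95, z 87 mm; straight up, y 0, z 190 mm. Rigid with the lever, so it turns in the fingers.
- lever_pivot (a point): Point on the shaft axis in the plane in which lever_grip moves (loader x -95, y 0, z 95 mm). Fixed to the loader; nothing is to be touched there.
- gate (a joint): Lift of the gate (m), driven by the cam: 0 shut, 0.024 highest (lever straight up).
- grinding_jar: Open round steel grinding jar, 92 mm wide outside, 82 mm inside, 52 mm high, inner floor 6 mm up; stands loose between pins on the loader's base under the spout (loader x 0, y +66 mm). Origin at the centre of its underside.
- scoop: Aluminium weighing scoop, 0.12 to 0.2 kg empty. Origin under the centre of its flat 50 x 50 mm floor, z up, +x to the pouring lip. Parallel side walls 50 mm apart outside, 3 mm thick, 42 mm high, x -25 to 40 mm; floor 3 mm thick; from x 25 mm a 25 degree ramp climbs to the lip at x 78, z 28 mm. Balls leave once it tips forward over 27 degrees; at 50 it empties.
- ball_0: Polished steel ball, 14 mm in diameter, 12 g, one of eight alike lying in the scoop. Origin at its centre.
- ball_1: Polished steel ball, 14 mm in diameter, 12 g, one of eight alike lying in the scoop. Origin at its centre.
- ball_2: Polished steel ball, 14 mm in diameter, 12 g, one of eight alike lying in the scoop. Origin at its centre.
- ball_3: Polished steel ball, 14 mm in diameter, 12 g, one of eight alike lying in the scoop. Origin at its centre.
- ball_4: Polished steel ball, 14 mm in diameter, 12 g, one of eight alike lying in the scoop. Origin at its centre.
- ball_5: Polished steel ball, 14 mm in diameter, 12 g, one of eight alike lying in the scoop. Origin at its centre.
- ball_6: Polished steel ball, 14 mm in diameter, 12 g, one of eight alike lying in the scoop. Origin at its centre.
- ball_7: Polished steel ball, 14 mm in diameter, 12 g, one of eight alike lying in the scoop. Origin at its centre.
- jar_lid: Bystander: round steel lid with a knob, 94 mm wide, 24 mm high, lying on the worktop. Origin at the centre of its underside.
- tin: Bystander: round screw-lid tin, 60 mm wide, 35 mm high. Origin at the centre of its underside.
- petri_dish: Bystander: clear petri dish with lid, 58 mm wide, 16 mm high. Origin at the centre of its underside.
Not all that is in view belongs to the job. What is meant by the scoop is not purple, and is the larger of those in its own colour.

How it is judged:
By the outcome, as a careful person would: the job done as asked, in the order asked, and still so for the second after the job is handed in, while the arm keeps its last pose, push and grip.
It also fails if it takes over 64 s, if anything falls off the work surface, if the arm or the gripper's body presses on something with over 40 N, if the wrist force passes 120 N, or if a joint passes its speed limit or range.

## Working session

There is one attempt and no reset: what is moved stays moved. The work goes in short steps, Python scripts to look and compute and a tool call to move; the robot and the scene stay as the last step left them, time stands still between calls to the robot, and variables do not carry over. Pictures are saved under pics/ and viewed, at most 10 in all, crops included, and the job is handed in when it is done.

Besides the shell and the picture viewer there is one more tool, called after "Emit:" as name(argument=value, ...), one argument or row to a line, values as JSON. step_arm: Moves the arm, as the interface text tells. Its arguments: {"type":"object","properties":{"deltas":{"type":"array","items":{"type":"array","items":{"type":"number"}}},"newtons":{"type":"number"}},"required":["deltas"]}

```bash
mkdir -p pics; ls; python3 - <<'E'
from workcell import *
import cv2,numpy as np
s=get_state();print(s)
for n in("scene","top"):
    c=read_camera(n);np.savez(n+".npz",**c)
    cv2.imwrite(f"pics/{n}0.png",c["image"][:,:,::-1])
    print(n,c["K"].tolist(),c["dist_coeffs"],np.round(c["world_from_camera"],3).tolist())
E
```

```text
pics
{'clock': 0.0, 'joint_pos': array([-1.24860220e+00,  3.13990640e-01,  4.49960283e-02,  1.30360200e+00,
       -2.55531808e-05,  1.43115508e+00]), 'qvel': array([ 0.00019315, -0.00010076,  0.00127948, -0.00020762, -0.00018232,
       -0.00027104]), 'tau': array([ 1.79222770e-03, -4.80625999e+01,  2.98533511e+01,  1.92554161e-02,
        1.09015593e-04,  1.88556822e-05]), 'tcp_pos': array([ 0.25601724, -0.5142958 ,  0.2304214 ]), 'orientation': array([-8.95229517e-04,  9.73456376e-01,  2.28870867e-01, -9.47710442e-05]), 'wrist_force': array([ 0.62802786,  0.42456812, -0.39108761]), 'ft_torque': array([-0.00421807,  0.02046366, -0.01043158]), 'grip_force': 0.0, 'finger_gap': 0.0854294382389852}
scene [[616.0048217996425, 0.0, 314.95050118506475], [0.0, 616.0048217996425, 240.0758058688965], [0.0, 0.0, 1.0]] [0.02149407 0.         0.         0.         0.        ] [[-0.663, -0.539, 0.519, -0.126], [-0.748, 0.459, -0.479, 0.652], [0.02, -0.706, -0.708, 1.058], [0.0, 0.0, 0.0, 1.0]]
top [[561.4364378144595, 0.0, 320.82647923342836], [0.0, 561.4364378144595, 239.05820177412792], [0.0, 0.0, 1.0]] [-0.15200498  0.          0.          0.          0.        ] [[0.002, -0.998, 0.068, 0.439], [-1.0, -0.003, -0.013, 0.023], [0.013, -0.068, -0.998, 1.259], [0.0, 0.0, 0.0, 1.0]]
```

View pics/scene0.png

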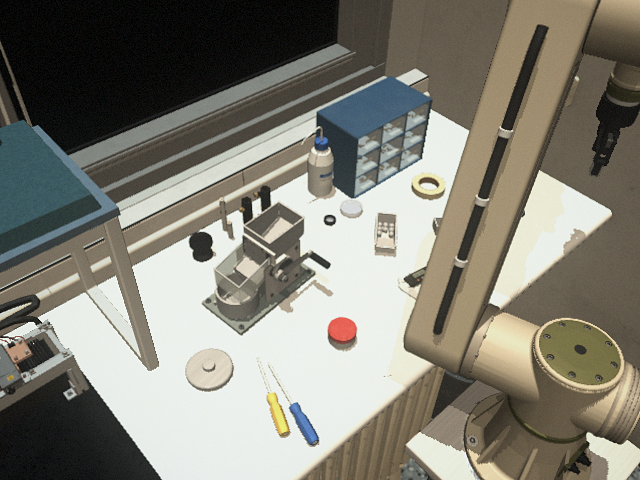

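View pics/top0.png

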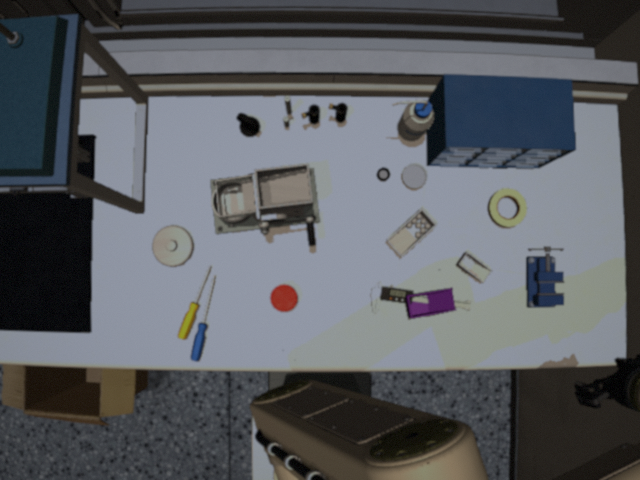

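The scene view shows the loader, jar and red tin, and the top view adds the lid at (172,245). There are three scoop candidates in the top view: aluminium with balls (411,232), a smaller aluminium tray (474,267), and purple (430,302). The one at (411,232) fits: it isn't purple, it's the larger of its colour, and it holds the balls. I'll confirm with an enlarged crop.

```bash
python3 - <<'E'
import cv2,numpy as np
a=np.load("top.npz")["image"][:,:,::-1]
r=cv2.resize
c1=r(a[195:290,375:500],None,fx=4,fy=4,interpolation=cv2.INTER_CUBIC)   # scoops
c2=r(a[150:250,195:335],None,fx=4,fy=4,interpolation=cv2.INTER_CUBIC)
W=560;im=np.zeros((380,500,3),np.uint8);
cv2.imwrite("pics/c1.png",c1);cv2.imwrite("pics/c2.png",c2)
E
```

```text
(no output)
```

View pics/c1.png

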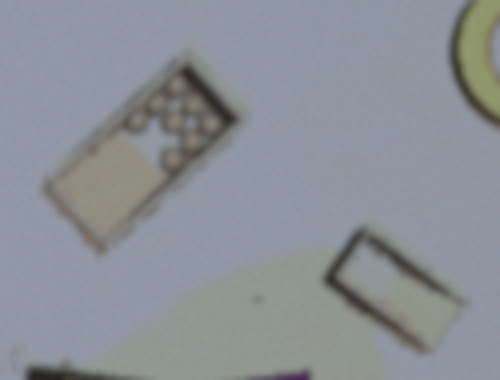

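View pics/c2.png

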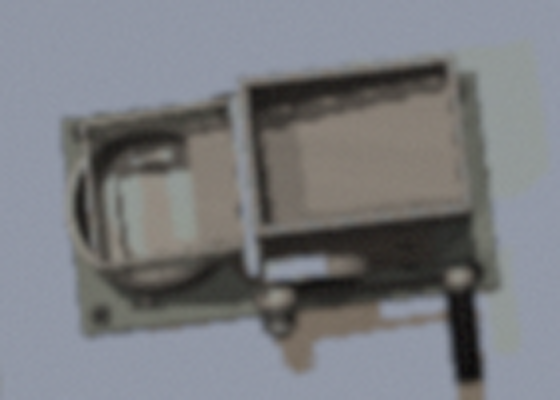

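```bash
cat >h.py <<'E'
import cv2,numpy as np
def w(cam,px,z):
    px=np.array(px,float).reshape(-1,1,2)
    u=cv2.undistortPoints(px,cam["K"],cam["dist_coeffs"]).reshape(-1,2)
    T=cam["world_from_camera"];d=np.c_[u,np.ones(len(u))]@T[:3,:3].T
    return T[:3,3]+d*((z-T[2,3])/d[:,2])[:,None]
E
python3 - <<'E'
from h import *
t=np.load("top.npz");np.set_printoptions(precision=4,suppress=True)
o=np.array
f=lambda p,off:o(p)/4+o(off)
lip=w(t,f([(45,187),(100,252)],(375,195)),.028);back=w(t,f([(187,52),(240,120)],(375,195)),.042)
print("lip",lip,"back",back,np.linalg.norm(lip[0]-lip[1]),np.linalg.norm(back[0]-back[1]))
l=lip.mean(0);b=back.mean(0);d=(l-b)[:2];print("len",np.linalg.norm(d),"yaw",np.degrees(np.arctan2(d[1],d[0])))
u=d/np.linalg.norm(d);print("origin",l[:2]-.078*u,b[:2]+.025*u)
for n,p,z in(("base",[(62,118),(87,333),(497,290),(470,72)],.01),("hop",[(240,80),(255,238),(470,215),(455,57)],.172),("handle",[(458,295),(470,380)],.087),("knob",[(460,275)],.095)):
    q=w(t,f(p,(195,150)),z);print(n,q[:,:2].tolist(),q.mean(0))
    if len(q)==4:
        for i,j in((3,0),(2,1)):
            e=(q[j]-q[i])[:2];print(" ydir ang-90",np.degrees(np.arctan2(e[1],e[0]))-90,np.linalg.norm(e))
        for i,j in((1,0),(2,3)):
            e=(q[j]-q[i])[:2];print(" xdir ang",np.degrees(np.arctan2(e[1],e[0])),np.linalg.norm(e))
for n,p,z in(("lid",(172,245),.02),("tin",(284,298),.035),("petri",(414,177),.016),("small",(474,267),.03),("meter",(396,295),.02),("ring",(383,174),.01)):print(n,w(t,[p],z)[0,:2])
print("z",[(t["z_map"][v,x]) for x,v in((411,238),(430,210),(288,190))])
E
```

```text
lip [[ 0.5169 -0.1374  0.028 ]
 [ 0.4811 -0.1677  0.028 ]] back [[ 0.5906 -0.2147  0.042 ]
 [ 0.5532 -0.2437  0.042 ]] 0.04690842846553634 0.04733383600451537
len 0.10573058205005557 yaw 133.56712346097325
origin [ 0.5528 -0.2091] [ 0.5547 -0.2111]
base [[0.6576817182285722, 0.25605643000955747], [0.5359785357199772, 0.23961097312187724], [0.5607415098796886, 0.0102485163408721], [0.6841767275996297, 0.025769049394997825]] [0.6096 0.1329 0.01  ]
 ydir ang-90 6.563133353698802 0.23180652102968863
 ydir ang-90 6.162034773266996 0.23069534340738868
 xdir ang 7.695626772510775 0.12280927361142129
 xdir ang 7.166662607757878 0.1244071538130081
hop [[0.6481168285948484, 0.1382383809389529], [0.5700335262348701, 0.12987020312927483], [0.5816098647689698, 0.025114132437377035], [0.6597975552166083, 0.03276102313693681]] [0.6149 0.0815 0.172 ]
 ydir ang-90 6.319275113348169 0.1061221578338229
 ydir ang-90 6.30603068858413 0.10539376623245784
 xdir ang 6.117034043009959 0.07853043045402323
 xdir ang 5.585861137364942 0.07856074003538126
handle [[0.5505209725587223, 0.03144819677939004], [0.5059270130871015, 0.025015753918577036]] [0.5282 0.0282 0.087 ]
knob [[0.5602241744272776, 0.030386080429312602]] [0.5602 0.0304 0.095 ]
lid [0.5087 0.3382]
tin [0.3933 0.0867]
petri [ 0.6642 -0.2031]
small [ 0.4611 -0.3335]
meter [ 0.3996 -0.1597]
ring [ 0.6715 -0.1336]
z [np.float32(1.2569501), np.float32(1.2692614), np.float32(1.1576492)]
```

Emit:
step_arm(
  deltas=[
    [22, 23, -1, 0, 0, 8.2, 1],
    [22, 23, -1, 0, 0, 8.2, 1],
    [22, 23, -1, 0, 0, 8.2, 1],
    [22, 23, -1, 0, 0, 8.2, 1],
    [22, 23, -1, 0, 0, 8.2, 1],
  ],
  newtons=60,
)

```text
clock: 0.6
tcp_pos: [0.3667, -0.3986, 0.2258]
orientation: [-0.0, 0.83, 0.558, 0.0]
wrist_force: [-0.2, 0.2, -0.2]
finger_gap: 0.0855
grip_force: 0.0
```

Emit:
step_arm(
  deltas=[
    [22, 23, -1, 0, 0, 8.2, 1],
    [22, 23, -1, 0, 0, 8.2, 1],
    [22, 23, -1, 0, 0, 8.2, 1],
    [22, 23, -1, 0, 0, 8.2, 1],
    [22, 23, -1, 0, 0, 8.2, 1],
  ],
)

```text
clock: 1.1
tcp_pos: [0.4767, -0.2836, 0.2209]
orientation: [-0.0, 0.582, 0.813, 0.0]
wrist_force: [-0.3, 0.4, 0.5]
finger_gap: 0.0853
grip_force: 0.0
```

Emit:
step_arm(
  deltas=[
    [22, 23, -1, 0, 0, 8.2, 1],
    [22, 23, -1, 0, 0, 8.2, 1],
    [22, 23, -1, 0, 0, 8.2, 1],
    [0, 0, 0, 0, 0, 0, 1],
    [0, 0, 0, 0, 0, 0, 1],
  ],
)

```text
clock: 1.6
tcp_pos: [0.5422, -0.2151, 0.2177]
orientation: [-0.001, 0.398, 0.917, -0.0]
wrist_force: [-1.2, -0.1, -0.2]
finger_gap: 0.0852
grip_force: 0.0
```

```bash
python3 - <<'E'
import workcell
from workcell import *
import cv2,numpy as np
from scipy.spatial.transform import Rotation as R
print([k for k in dir(workcell) if k[0]!='_'], globals().get('grasp_offset'))
s=get_state();print(s["clock"],s["tcp_pos"],s["joint_pos"],R.from_quat(s["orientation"],scalar_first=True).as_matrix().round(3))
c=read_camera("wrist");np.savez("w1.npz",**c);cv2.imwrite("pics/w1.png",c["image"][:,:,::-1])
print(c["world_from_camera"].round(3))
E
```

```text
['MotionError', 'get_state', 'grasp_offset', 'hand_in', 'read_camera'] 0.0187
1.6 [ 0.54218715 -0.21510816  0.21768672] [-5.15141016e-01  3.34395049e-01  4.24982840e-02  1.28014797e+00
 -2.64907475e-04  3.03714775e-01] [[-0.683  0.73  -0.001]
 [ 0.73   0.683  0.   ]
 [ 0.001 -0.001 -1.   ]]
[[ 0.73   0.648  0.217  0.487]
 [ 0.683 -0.692 -0.233 -0.156]
 [-0.001  0.318 -0.948  0.361]
 [ 0.     0.     0.     1.   ]]
```

View pics/w1.png

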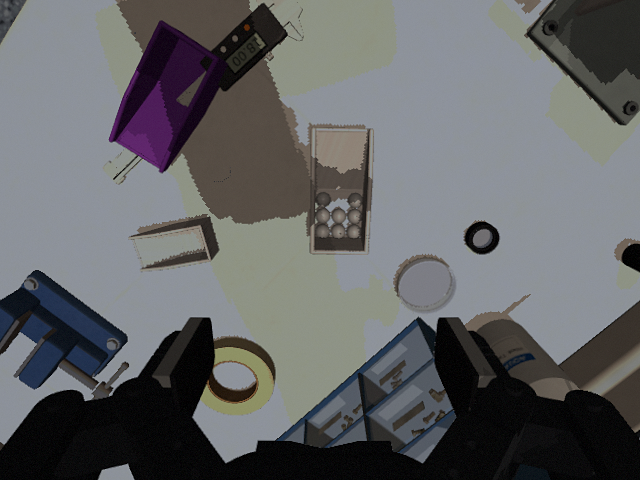

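The wrist view shows the scoop with eight balls, back edge at about (310–368,253) and lip at about (311–374,127). The petri dish (425,283) and the ring (482,237) are clear of the grasp.

```bash
python3 - <<'E'
from h import *
t=np.load("w1.npz");np.set_printoptions(precision=4,suppress=True)
b=w(t,[(310,253),(368,253)],.042);l=w(t,[(311,126),(374,129)],.028)
print(b,l,np.linalg.norm(b[0]-b[1]),np.linalg.norm(l[0]-l[1]))
d=(l.mean(0)-b.mean(0))[:2];n=np.linalg.norm(d);u=d/n;print(n,np.degrees(np.arctan2(d[1],d[0])),l.mean(0)[:2]-.078*u,b.mean(0)[:2]+.025*u)
for e in(b,l):
    e=e[1]-e[0];print(np.degrees(np.arctan2(e[1],e[0]))+90)
E
```

```text
[[ 0.5575 -0.2501  0.042 ]
 [ 0.5944 -0.2155  0.042 ]] [[ 0.4862 -0.1716  0.028 ]
 [ 0.5257 -0.1378  0.028 ]] 0.05056146086490337 0.05200202466148678
0.10493439125390983 131.88678920705792 [ 0.558  -0.2127] [ 0.5593 -0.2142]
133.08989540784148
130.52214990645385
```

Emit:
step_arm(
  deltas=[
    [4, 2, -45, 0, 0, -0.5, 1],
    [4, 2, -45, 0, 0, 0, 1],
    [4, 1.5, -45, 0, 0, 0, 1],
    [0, 0, -30, 0, 0, 0, 1],
    [0, 0, -20, 0, 0, 0, 1],
  ],
)

```text
clock: 2.15
tcp_pos: [0.5517, -0.2106, 0.0304]
orientation: [-0.002, 0.404, 0.915, 0.0]
wrist_force: [-0.1, 0.6, 0.0]
finger_gap: 0.0857
grip_force: 0.0
```

Emit:
step_arm(
  deltas=[
    [0, 0, -15, 0, 0, 0, 1],
    [0, 0, -11, 0, 0, 0, 1],
    [0, 0, 0, 0, 0, 0, 1],
    [0, 0, 0, 0, 0, 0, 0.4],
    [0, 0, 0, 0, 0, 0, 0.2],
  ],
  newtons=40,
)

```text
clock: 2.65
tcp_pos: [0.5549, -0.211, 0.0085]
orientation: [0.001, 0.403, 0.915, -0.0]
wrist_force: [-0.0, -0.1, -0.2]
finger_gap: 0.0592
grip_force: 0.0
```

Emit:
step_arm(
  deltas=[
    [0, 0, 0, 0, 0, 0, 0],
    [0, 0, 0, 0, 0, 0, -0.3],
    [0, 0, 0, 0, 0, 0, -0.6],
    [0, 0, 0, 0, 0, 0, -1],
    [0, 0, 0, 0, 0, 0, -1],
  ],
  newtons=60,
)

```text
clock: 3.15
tcp_pos: [0.5553, -0.2109, 0.0088]
orientation: [0.001, 0.402, 0.916, -0.0]
wrist_force: [-0.2, -1.0, 6.6]
finger_gap: 0.049
grip_force: 63.4
```

Emit:
step_arm(
  deltas=[
    [0, 0, 8, 0, 0, 0, -1],
    [0, 0, 18, 0, 0, 0, -1],
    [0, 0, 32, 0, 0, 0, -1],
    [0, 0, 42, 0, 0, 0, -1],
    [0, 0, 42, 0, 0, 0, -1],
  ],
  newtons=70,
)

```text
clock: 3.65
tcp_pos: [0.5531, -0.2096, 0.1501]
orientation: [-0.001, 0.402, 0.916, 0.0]
wrist_force: [0.3, -0.7, -2.6]
finger_gap: 0.049
grip_force: 72.7
```

Emit:
step_arm(
  deltas=[
    [0, 0, 36, 0, 0, 0, -1],
    [0, 0, 24, 0, 0, 0, -1],
    [0, 0, 11, 0, 0, 0, -1],
    [0, 0, 0, 0, 0, 0, -1],
    [0, 0, 0, 0, 0, 0, -1],
  ],
)

```text
clock: 4.15
tcp_pos: [0.5535, -0.2099, 0.2188]
orientation: [-0.001, 0.402, 0.916, 0.0]
wrist_force: [-0.5, 0.9, -3.1]
finger_gap: 0.0494
grip_force: 72.7
```

```bash
python3 - <<'E'
from workcell import *
import cv2,numpy as np
s=get_state();print(s["clock"],s["tcp_pos"],s["wrist_force"],s["ft_torque"])
c=read_camera("wrist");np.savez("w2.npz",**c);cv2.imwrite("pics/w2.png",c["image"][:,:,::-1])
E
```

```text
4.15 [ 0.55351714 -0.20992205  0.21880675] [-0.46322709  0.91605758 -3.06230897] [ 0.01630043  0.04113275 -0.0313436 ]
```

View pics/w2.png

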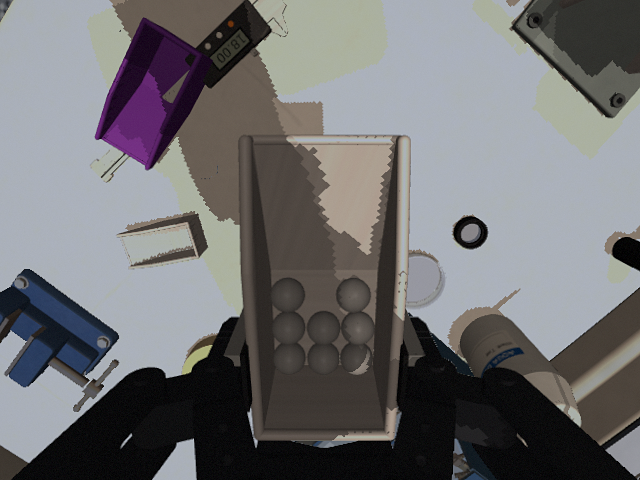

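The scoop is level in the fingers with all eight balls in the back, and the lip edge runs from about (245,140) to (405,140). I'll measure the lip against the TCP while moving to the pre-pour pose.

```bash
python3 - <<'E'
from h import *
t=np.load("w2.npz");np.set_printoptions(precision=4,suppress=True)
tcp=np.array([.5535,-.2099,.2188]);u=np.array([-.676,.737,0]);v=np.array([-.737,-.676,0])
for z in(.232,.238,.244):
    l=w(t,[(248,142),(403,142)],z);print(z,(l-tcp)@u,(l-tcp)@v)
b=w(t,[(258,437),(392,437)],.252);print((b-tcp)@u,(b-tcp)@v)
E
```

```text
0.232 [0.0717 0.0717] [ 0.0252 -0.0254]
0.238 [0.0721 0.0721] [ 0.0241 -0.0242]
0.244 [0.0725 0.0726] [ 0.0229 -0.023 ]
[-0.0312 -0.0311] [ 0.0244 -0.0245]
```

Emit:
step_arm(
  deltas=[
    [3.5, 10, 0, 0, 0, -4, -1],
    [7, 20, 0, 0, 0, -4, -1],
    [10, 28, 0, 0, 0, -4, -1],
    [10, 28, 1, 0, 0, -4, -1],
    [10, 28, 1, 0, 0, -4, -1],
  ],
)

```text
clock: 4.7
tcp_pos: [0.5939, -0.0951, 0.22]
orientation: [-0.002, 0.557, 0.831, -0.001]
wrist_force: [0.0, -0.2, -2.7]
finger_gap: 0.049
grip_force: 72.8
```

Emit:
step_arm(
  deltas=[
    [10, 28, 1, 0, 0, -4, -1],
    [10, 28, 0, 0, 0, -4, -1],
    [7, 20, 0, 0, 0, -4, -1],
    [3.5, 9, 0, 0, 0, -4, -1],
    [0, 0, 0, 0, 0, 0, -1],
  ],
)

```text
clock: 5.2
tcp_pos: [0.6245, -0.0097, 0.2209]
orientation: [-0.002, 0.665, 0.747, -0.001]
wrist_force: [-1.4, -0.6, -2.9]
finger_gap: 0.0492
grip_force: 72.8
```

Emit:
step_arm(
  deltas=[
    [0, 0, -3, -4, -0.5, 0, -1],
    [0, 0, -5, -6, -0.7, 0, -1],
    [0, 0, -5, -6, -0.7, 0, -1],
    [0, 0, -5, -6, -0.7, 0, -1],
    [0, 0, -1, -2, -0.2, 0, -1],
  ],
)

```text
clock: 5.7
tcp_pos: [0.6233, -0.0106, 0.2016]
orientation: [0.156, 0.649, 0.731, -0.141]
wrist_force: [-0.5, 0.5, -2.1]
finger_gap: 0.049
grip_force: 72.8
```

Emit:
step_arm(
  deltas=[
    [-0.1, 1, 2, -3, -0.35, 0, -1],
    [-0.1, 1, 2, -3, -0.35, 0, -1],
    [-0.1, 1, 2, -3, -0.35, 0, -1],
    [-0.1, 1, 2, -3, -0.35, 0, -1],
    [-0.1, 1, 2, -3, -0.35, 0, -1],
  ],
)

```text
clock: 6.2
tcp_pos: [0.6239, -0.0071, 0.2131]
orientation: [0.251, 0.626, 0.703, -0.225]
wrist_force: [0.1, -0.6, -2.6]
finger_gap: 0.0488
grip_force: 72.8
```

Emit:
step_arm(
  deltas=[
    [0, 0, 0, 0, 0, 0, -1],
    [-0.3, 2, 2.5, -3, -0.35, 0, -1],
    [-0.3, 2, 2.5, -3, -0.35, 0, -1],
    [-0.3, 2, 2.5, -3, -0.35, 0, -1],
    [-0.3, 2, 2.5, -3, -0.35, 0, -1],
  ],
)

```text
clock: 6.7
tcp_pos: [0.6233, 0.0008, 0.2242]
orientation: [0.324, 0.6, 0.673, -0.288]
wrist_force: [0.3, -0.0, -1.5]
finger_gap: 0.0489
grip_force: 72.9
```

Emit:
step_arm(
  deltas=[
    [-0.3, 2, 2.5, -3, -0.35, 0, -1],
    [-0.3, 2, 2, -3, -0.35, 0, -1],
    [0, 0, 0, 0, 0, 0, -1],
    [0, 0, 0, 0, 0, 0, -1],
    [0, 0, 0, 0, 0, 0, -1],
  ],
)

```text
clock: 7.2
tcp_pos: [0.6231, 0.005, 0.2291]
orientation: [0.358, 0.584, 0.655, -0.318]
wrist_force: [0.5, 1.0, -1.6]
finger_gap: 0.0489
grip_force: 72.9
```

```bash
python3 - <<'E'
from workcell import *
import cv2,numpy as np
s=get_state();print(s["clock"],s["tcp_pos"],s["wrist_force"],s["joint_pos"])
a=read_camera("wrist")["image"];b=read_camera("scene")["image"][150:350,180:460]
b=cv2.resize(b,None,fx=1.43,fy=1.43)
a=cv2.resize(a,None,fx=.62,fy=.62)
im=np.zeros((max(a.shape[0],b.shape[0]),a.shape[1]+b.shape[1],3),np.uint8)
im[:a.shape[0],:a.shape[1]]=a;im[:b.shape[0],a.shape[1]:]=b
print(im.shape);cv2.imwrite("pics/p1.png",im[:,:,::-1])
E
```

```text
7.2 [0.62305527 0.00500543 0.22911613] [ 0.52034144  1.01186859 -1.56597572] [ 0.28291538  0.5872293   0.11289477  1.35016174 -0.97885316  1.87593711]
(298, 797, 3)
```

View pics/p1.png

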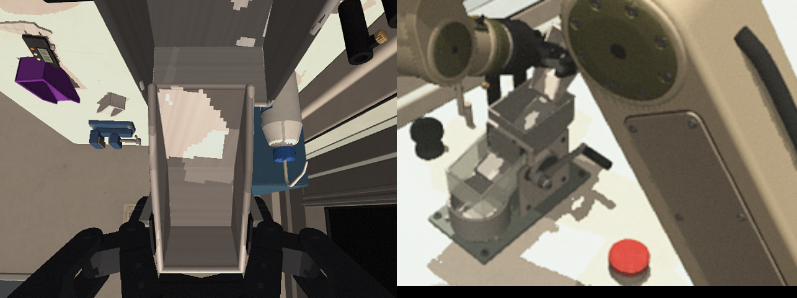

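The scoop is empty. I'll lift it, level it and carry it back to a bare spot.

Emit:
step_arm(
  deltas=[
    [0, -2, 20, 0, 0, 0, -1],
    [0, -5, 25, 0, 0, 0, -1],
    [-12, -25, 5, 7.12, 0.83, 0, -1],
    [-12, -25, 0, 7.12, 0.83, 0, -1],
    [-12, -25, 0, 7.12, 0.83, 0, -1],
  ],
)

```text
clock: 7.8
tcp_pos: [0.5871, -0.0765, 0.2802]
orientation: [0.23, 0.633, 0.711, -0.202]
wrist_force: [0.5, -1.8, -1.1]
finger_gap: 0.0488
grip_force: 72.9
```

Emit:
step_arm(
  deltas=[
    [-12, -25, 0, 7.12, 0.83, 0, -1],
    [-12, -25, 0, 7.12, 0.83, 0, -1],
    [-12, -25, 0, 7.12, 0.83, 0, -1],
    [-12, -25, 0, 7.12, 0.83, 0, -1],
    [-9, -23, 0, 7.12, 0.83, 0, -1],
  ],
)

```text
clock: 8.3
tcp_pos: [0.5291, -0.2007, 0.2813]
orientation: [0.001, 0.666, 0.746, 0.002]
wrist_force: [0.9, -0.4, -2.6]
finger_gap: 0.0492
grip_force: 72.9
```

Emit:
step_arm(
  deltas=[
    [0, 0, -20, 0, 0, 0, -1],
    [0, 0, -45, 0, 0, 0, -1],
    [0, 0, -50, 0, 0, 0, -1],
    [0, 0, -40, 0, 0, 0, -1],
    [0, 0, 0, 0, 0, 0, -1],
  ],
)

```text
clock: 8.8
tcp_pos: [0.5254, -0.1976, 0.1186]
orientation: [-0.005, 0.666, 0.746, -0.002]
wrist_force: [-0.7, 0.7, -1.5]
finger_gap: 0.0492
grip_force: 73.0
```

```bash
python3 - <<'E'
from workcell import *
from scipy.spatial.transform import Rotation as R
import cv2,numpy as np
s=get_state();print(s["clock"],s["tcp_pos"],R.from_quat(s["orientation"],scalar_first=True).as_matrix().round(3).tolist())
c=read_camera("top");np.savez("t2.npz",**c);a=c["image"][140:300,190:510]
cv2.imwrite("pics/t2.png",cv2.resize(a,None,fx=2.5,fy=2.5,interpolation=cv2.INTER_CUBIC)[:,:,::-1])
E
```

```text
8.8 [ 0.525358   -0.19762416  0.11856745] [[-0.114, 0.993, -0.009], [0.993, 0.114, 0.004], [0.005, -0.009, -1.0]]
```

View pics/t2.png

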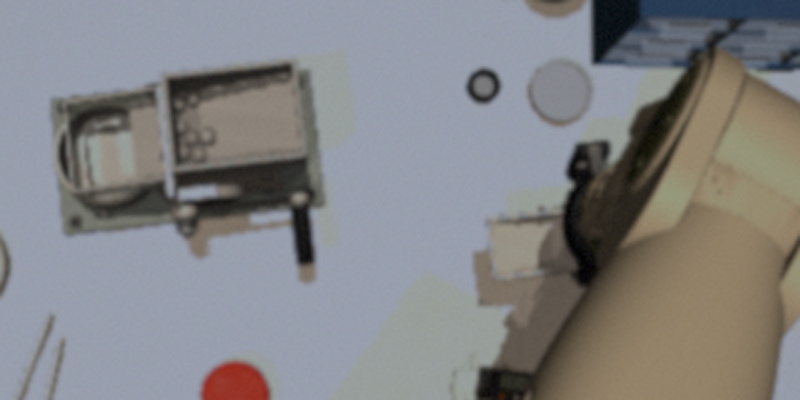

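The balls sit in the hopper by the gate at about (180–210,100–155), with none loose on the table. Now I'll lower the scoop.

Emit:
step_arm(
  deltas=[
    [0, 0, -40, 0, 0, 0, -1],
    [0, 0, -35, 0, 0, 0, -1],
    [0, 0, -18, 0, 0, 0, -1],
    [0, 0, -8, 0, 0, 0, -1],
    [0, 0, 0, 0, 0, 0, -1],
  ],
)

```text
clock: 9.35
tcp_pos: [0.5311, -0.2, 0.0244]
orientation: [0.001, 0.665, 0.747, 0.0]
wrist_force: [-0.8, -0.5, -0.8]
finger_gap: 0.049
grip_force: 73.2
```

Emit:
step_arm(
  deltas=[
    [0, 0, -6, 0, 0, 0, -1],
    [0, 0, -4, 0, 0, 0, -1],
    [0, 0, -2, 0, 0, 0, -1],
    [0, 0, -2, 0, 0, 0, -1],
    [0, 0, 0, 0, 0, 0, -1],
  ],
)

```text
clock: 9.85
tcp_pos: [0.5301, -0.1994, 0.0089]
orientation: [0.001, 0.665, 0.746, -0.0]
wrist_force: [0.1, 0.5, -1.5]
finger_gap: 0.049
grip_force: 73.2
```

Emit:
step_arm(
  deltas=[
    [0, 0, -1, 0, 0, 0, -1],
    [0, 0, -0.5, 0, 0, 0, -1],
    [0, 0, 0, 0, 0, 0, -1],
  ],
)

```text
clock: 10.15
tcp_pos: [0.53, -0.1994, 0.0089]
orientation: [0.001, 0.665, 0.746, -0.0]
wrist_force: [-3.7, 2.0, 9.6]
finger_gap: 0.0495
grip_force: 74.5
```

Emit:
step_arm(
  deltas=[
    [0, 0, 1, 0, 0, 0, -0.2],
    [0, 0, 1, 0, 0, 0, 0.5],
    [0, 0, 0, 0, 0, 0, 1],
    [0, 0, 0, 0, 0, 0, 1],
    [0, 0, 0, 0, 0, 0, 1],
  ],
)

```text
clock: 10.65
tcp_pos: [0.5299, -0.1993, 0.0092]
orientation: [0.0, 0.665, 0.746, -0.0]
wrist_force: [0.4, 0.0, 0.5]
finger_gap: 0.0855
grip_force: 0.0
```

Emit:
step_arm(
  deltas=[
    [0, 0, 10, 0, 0, 0, 1],
    [0, 0, 30, 0, 0, 0, 1],
    [0, 0, 40, 0, 0, 0, 1],
    [0, 0, 40, 0, 0, 0, 1],
    [0, 0, 40, 0, 0, 0, 1],
  ],
)

```text
clock: 11.15
tcp_pos: [0.5297, -0.1992, 0.1716]
orientation: [0.001, 0.665, 0.746, -0.0]
wrist_force: [1.5, 0.0, -0.5]
finger_gap: 0.0856
grip_force: 0.0
```

Emit:
step_arm(
  deltas=[
    [0, 20, 0, 0, 0, 8.2, 1],
    [0, 20, 0, 0, 0, 8.2, 1],
    [0, 20, 0, 0, 0, 8.2, 1],
    [0, 20, 0, 0, 0, 8.2, 1],
    [0, 20, 0, 0, 0, 8.2, 1],
  ],
)

```text
clock: 11.65
tcp_pos: [0.5299, -0.0986, 0.1701]
orientation: [0.001, 0.359, 0.933, -0.0]
wrist_force: [0.3, -0.7, 0.1]
finger_gap: 0.0853
grip_force: 0.0
```

Emit:
step_arm(
  deltas=[
    [-1, 20, 0, 0, 0, 8.2, 1],
    [-1, 20, 0, 0, 0, 8.2, 1],
    [-1, 20, 0, 0, 0, 8.2, 1],
    [-1, 20, 0, 0, 0, 8.2, 1],
    [-1, 20, 0, 0, 0, 8.2, 1],
  ],
)

```text
clock: 12.15
tcp_pos: [0.5248, 0.0015, 0.1701]
orientation: [0.001, 0.01, 1.0, 0.0]
wrist_force: [-0.5, -0.1, 0.5]
finger_gap: 0.0855
grip_force: 0.0
```

Emit:
step_arm(
  deltas=[
    [-1, 20, 0, 0, 0, 7.8, 1],
    [0, 7, 0, 0, 0, 0, 1],
    [0, 0, 0, 0, 0, 0, 1],
    [0, 0, 0, 0, 0, 0, 1],
  ],
)

```text
clock: 12.55
tcp_pos: [0.5241, 0.0272, 0.1696]
orientation: [0.001, -0.054, 0.999, -0.0]
wrist_force: [0.9, -0.4, -0.1]
finger_gap: 0.0855
grip_force: 0.0
```

```bash
python3 - <<'E'
from workcell import *
from scipy.spatial.transform import Rotation as R
import cv2,numpy as np
s=get_state();print(s["clock"],s["tcp_pos"],s["joint_pos"],R.from_quat(s["orientation"],scalar_first=True).as_matrix().round(3).tolist())
c=read_camera("wrist");np.savez("w3.npz",**c)
cv2.imwrite("pics/w3.png",c["image"][:,:,::-1])
E
```

```text
12.55 [0.52407662 0.02721645 0.16959541] [-1.01114280e-01  2.42776442e-01 -2.02508466e-01  1.12440096e+00
 -7.05873728e-05 -2.10038591e-01] [[-0.994, -0.109, 0.001], [-0.109, 0.994, -0.0], [-0.001, -0.0, -1.0]]
```

View pics/w3.png

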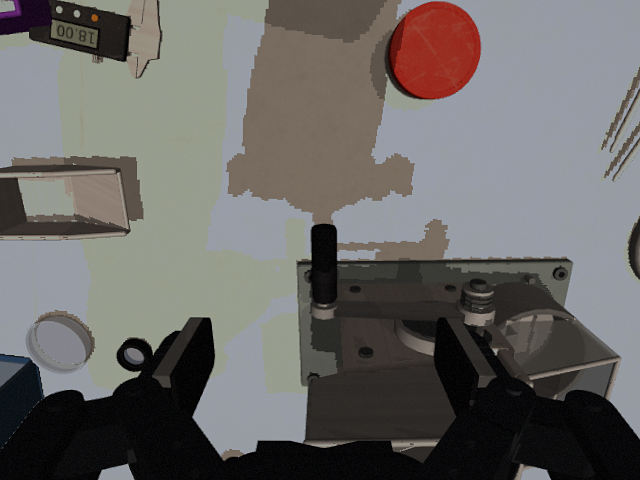

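The handle appears at (323,230)–(325,302), centred between the fingers, and the scoop stands upright at left (70,200).

```bash
python3 - <<'E'
from h import *
t=np.load("w3.npz");np.set_printoptions(precision=4,suppress=True)
print(w(t,[(323,228),(325,302)],.092), w(t,[(323,228),(325,302)],.087).mean(0))
print(w(t,[(484,303)],.095),"knob")
print(w(t,[(298,262),(571,260)],.01))
E
```

```text
[[0.5081 0.0239 0.092 ]
 [0.5564 0.0304 0.092 ]] [0.5343 0.0274 0.087 ]
[[0.545  0.1298 0.095 ]] knob
[[0.564  0.0087 0.01  ]
 [0.5373 0.2392 0.01  ]]
```

Emit:
step_arm(
  deltas=[
    [1, 0, -30, 0, 0, 0, 1],
    [1, 0, -35, 0, 0, 0, 1],
    [0, 0, -25, 0, 0, 0, 1],
    [0, 0, -12, 0, 0, 0, 1],
    [0, 0, 0, 0, 0, 0, 0.4],
  ],
  newtons=40,
)

```text
clock: 13.1
tcp_pos: [0.5246, 0.0271, 0.0658]
orientation: [-0.001, -0.055, 0.999, 0.0]
wrist_force: [0.1, -0.2, 0.6]
finger_gap: 0.0728
grip_force: 0.0
```

Emit:
step_arm(
  deltas=[
    [0, 0, 0, 0, 0, 0, 0],
    [0, 0, 0, 0, 0, 0, -0.4],
    [0, 0, 0, 0, 0, 0, -0.7],
    [0, 0, 0, 0, 0, 0, -1],
    [0, 0, 0, 0, 0, 0, -1],
  ],
)

```text
clock: 13.6
tcp_pos: [0.5268, 0.0274, 0.0685]
orientation: [0.001, -0.056, 0.998, -0.0]
wrist_force: [-0.6, -1.6, 5.1]
finger_gap: 0.0147
grip_force: 38.9
```

Emit:
step_arm(
  deltas=[
    [0, 0, 16.6, 0, 0, 0, -1],
    [-0.3, 2.8, 16.3, 0, 0, 0, -1],
    [-0.6, 5.6, 15.5, 0, 0, 0, -1],
    [-0.9, 8.2, 14.4, 0, 0, 0, -1],
    [0, 0, 0, 0, 0, 0, -1],
  ],
  newtons=50,
)

```text
clock: 14.1
tcp_pos: [0.525, 0.0415, 0.1321]
orientation: [0.001, -0.055, 0.998, -0.004]
wrist_force: [0.1, -12.1, 1.3]
finger_gap: 0.0139
grip_force: 49.5
```

Emit:
step_arm(
  deltas=[
    [-1.2, 10.5, 12.7, 0, 0, 0, -1],
    [-1.4, 12.6, 10.6, 0, 0, 0, -1],
    [-1.6, 14.3, 8.3, 0, 0, 0, -1],
    [0, 0, 0, 0, 0, 0, -1],
    [0, 0, 0, 0, 0, 0, -1],
  ],
)

```text
clock: 14.6
tcp_pos: [0.5214, 0.0755, 0.1669]
orientation: [0.003, -0.054, 0.999, -0.007]
wrist_force: [-8.9, -22.9, 27.7]
finger_gap: 0.0137
grip_force: 50.7
```

```bash
python3 - <<'E'
from workcell import *
from h import *
s=get_state();print(s["tcp_pos"],s["wrist_force"],s["ft_torque"])
c=read_camera("scene");np.savez("s4.npz",**c);d=read_camera("wrist");np.savez("w4.npz",**d)
def proj(c,P):
    T=np.linalg.inv(c["world_from_camera"]);r=cv2.Rodrigues(T[:3,:3])[0]
    return cv2.projectPoints(np.array(P,float),r,T[:3,3],c["K"],c["dist_coeffs"])[0].reshape(-1,2)
y=np.radians(6.5);M=np.array([[np.cos(y),-np.sin(y),0],[np.sin(y),np.cos(y),0],[0,0,1]])
L=lambda x,yy,z:M@np.array([x,yy,z])+[.611,.1315,0]
P=[L(-.095,0,.095),L(-.118,-.04,.181),L(-.068,-.04,.181)]
for n,k in(("s",c),("w",d)):print(n,proj(k,P).round(0).tolist())
u,v=proj(c,P)[0].astype(int);print(u,v)
a=cv2.resize(c["image"][v-75:v+45,u-50:u+50],None,fx=4,fy=4,interpolation=cv2.INTER_CUBIC)
b=cv2.resize(d["image"][150:450,120:520],None,fx=1,fy=1)
im=np.zeros((480,800,3),np.uint8);im[:480,:400]=a;im[:300,400:]=b
cv2.imwrite("pics/l4.png",im[:,:,::-1])
E
```

```text
[0.52144618 0.0754614  0.16692381] [ -8.92928132 -22.93505282  27.6742158 ] [-4.85993356  1.61359722  0.31990237]
s [[292.0, 283.0], [314.0, 249.0], [295.0, 237.0]]
w [[405.0, 257.0], [341.0, 283.0], [340.0, 395.0]]
291 283
```

View pics/l4.png

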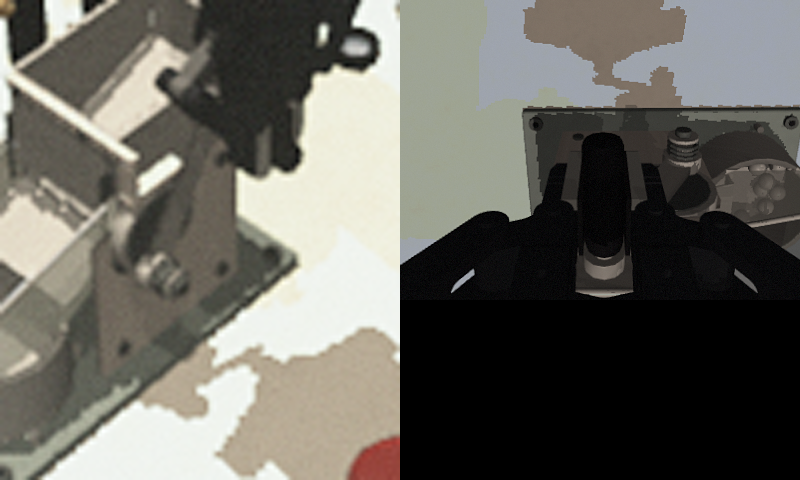

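The balls are already reaching the jar in the wrist view, near crop (770,190). The force reading is radially outward, so my arc runs slightly inside the true one. I'll relieve that first.

Emit:
step_arm(
  deltas=[
    [0.3, -3, 2, 0, 0, 0, -1],
    [0.2, -2, 1.5, 0, 0, 0, -1],
    [0, 0, 0, 0, 0, 0, -1],
    [0, 0, 0, 0, 0, 0, -1],
  ],
)

```text
clock: 15.1
tcp_pos: [0.5215, 0.0742, 0.1666]
orientation: [0.002, -0.055, 0.998, -0.003]
wrist_force: [-0.4, -9.2, 5.6]
finger_gap: 0.0144
grip_force: 49.8
```

Emit:
step_arm(
  deltas=[
    [-1.2, 11, 6, 0, 0, 0, -1],
    [-1.2, 11, 4, 0, 0, 0, -1],
    [0, 0, 0, 0, 0, 0, -1],
    [0, 0, 0, 0, 0, 0, -1],
  ],
)

```text
clock: 15.5
tcp_pos: [0.5191, 0.0965, 0.1778]
orientation: [0.002, -0.055, 0.998, -0.003]
wrist_force: [-1.6, -8.7, 12.0]
finger_gap: 0.0138
grip_force: 49.2
```

Emit:
step_arm(
  deltas=[
    [-1.6, 14, 4, 0, 0, 0, -1],
    [-1.2, 10.5, 1.5, 0, 0, 0, -1],
    [0, 0, 0, 0, 0, 0, -1],
    [0, 0, 0, 0, 0, 0, -1],
  ],
)

```text
clock: 15.9
tcp_pos: [0.516, 0.1218, 0.1832]
orientation: [0.002, -0.055, 0.998, -0.002]
wrist_force: [-3.4, -6.4, 12.5]
finger_gap: 0.0144
grip_force: 49.4
```

```bash
python3 - <<'E'
from workcell import *
from h import *
np.set_printoptions(precision=4,suppress=True)
print(get_state()["tcp_pos"],get_state()["ft_torque"])
d=read_camera("wrist");np.savez("w5.npz",**d)
def pts(d,us,vs):
    p=np.array([(u,v) for v in vs for u in us],float);z=np.array([d["z_map"][int(v),int(u)] for u,v in p])
    n=cv2.undistortPoints(p.reshape(-1,1,2),d["K"],d["dist_coeffs"]).reshape(-1,2)
    T=d["world_from_camera"];return np.c_[p,(np.c_[n,np.ones(len(n))]*z[:,None])@T[:3,:3].T+T[:3,3]]
o=np.array([.611,.1315]);c,s=np.cos(np.radians(6.5)),np.sin(np.radians(6.5))
q=pts(d,[304,312,320,328,336],range(280,420,15));e=q[:,2:4]-o
for r,x,y in zip(q,e[:,0]*c+e[:,1]*s,-e[:,0]*s+e[:,1]*c):print(r[:2].astype(int),np.round([x*1e3,y*1e3,r[4]*1e3],1))
E
```

```text
[0.516  0.1218 0.1832] [-1.5347  0.5185  0.0584]
[304 280] [-41.4 -17.6  24.7]
[312 280] [-115.4   -4.4  188.3]
[320 280] [-115.    -1.3  187.6]
[328 280] [-115.3    1.8  188.2]
[336 280] [-114.9    4.9  187.2]
[304 295] [-111.2   -7.4  192.9]
[312 295] [-113.7   -4.1  197.8]
[320 295] [-113.6   -1.2  197.6]
[328 295] [-113.9    1.7  198.3]
[336 295] [-112.9    4.7  196.3]
[304 310] [-105.8   -7.4  194.7]
[312 310] [-107.3   -4.2  197.5]
[320 310] [-108.5   -1.2  199.6]
[328 310] [-107.9    1.7  198.6]
[336 310] [-106.9    4.7  196.8]
[304 325] [-105.4   -6.8  204.9]
[312 325] [-101.    -4.3  197.6]
[320 325] [-101.5   -1.3  198.5]
[328 325] [-101.4    1.7  198.3]
[336 325] [-100.8    4.8  197.3]
[304 340] [-100.    -6.9  206.2]
[312 340] [-94.5  -4.4 197.7]
[320 340] [-95.1  -1.3 198.7]
[328 340] [-95.3   1.7 198.9]
[336 340] [-94.2   4.8 197.3]
[304 355] [-94.5  -6.9 207.4]
[312 355] [-87.   -4.5 196.7]
[320 355] [-88.4  -1.3 198.7]
[328 355] [-88.6   1.7 199. ]
[336 355] [-87.5   4.9 197.4]
[304 370] [-90.   -6.9 210. ]
[312 370] [-80.5  -4.6 197.4]
[320 370] [-81.6  -1.4 198.9]
[328 370] [-81.5   1.7 198.8]
[336 370] [-80.5   4.9 197.5]
[304 385] [-84.6  -6.9 211.4]
[312 385] [-73.6  -4.7 197.8]
[320 385] [-74.2  -1.4 198.6]
[328 385] [-74.5   1.7 198.9]
[336 385] [-73.6   5.  197.8]
[304 400] [-59.4  -8.6 190.2]
[312 400] [-62.9  -4.9 194.2]
[320 400] [-64.3  -1.5 195.7]
[328 400] [-63.6   1.8 195. ]
[336 400] [-63.    5.1 194.4]
[304 415] [-36.3  -9.9 174.3]
[312 415] [-58.8  -4.8 198.4]
[320 415] [-60.3  -1.5 200.1]
[328 415] [-59.9   1.8 199.6]
[336 415] [-57.6   5.1 197.1]
```

Emit:
step_arm(
  deltas=[
    [0, 0, 0, 0, 0, 0, -1],
    [0, 0, -2, 0, 0, 0, -1],
    [0, 0, -2, 0, 0, 0, -1],
    [0, 0, 0, 0, 0, 0, -1],
  ],
  newtons=20,
)

```text
clock: 16.35
tcp_pos: [0.5161, 0.1216, 0.1829]
orientation: [0.004, -0.055, 0.998, -0.002]
wrist_force: [-11.2, -7.6, 34.6]
finger_gap: 0.0138
grip_force: 51.7
```

Emit:
step_arm(
  deltas=[
    [0, 0, 2, 0, 0, 0, -1],
    [0, 0, 2, 0, 0, 0, -1],
    [0, 0, 1.5, 0, 0, 0, -1],
    [0, 0, 0, 0, 0, 0, -1],
    [0, 0, 0, 0, 0, 0, -1],
  ],
  newtons=40,
)

```text
clock: 16.85
tcp_pos: [0.5161, 0.1215, 0.1833]
orientation: [0.001, -0.055, 0.998, -0.002]
wrist_force: [1.5, -6.2, 4.4]
finger_gap: 0.0136
grip_force: 48.4
```

Emit:
step_arm(
  deltas=[
    [0, 0, 0, 0, 0, 0, -1],
    [0, 0, 0, 0, 0, 0, -1],
    [0, 0, 0, 0, 0, 0, -1],
    [0, 0, 0, 0, 0, 0, -1],
    [0, 0, 0, 0, 0, 0, -1],
  ],
)

```text
clock: 17.35
tcp_pos: [0.5161, 0.1216, 0.1833]
orientation: [0.001, -0.055, 0.998, -0.002]
wrist_force: [1.0, -5.5, 4.9]
finger_gap: 0.0139
grip_force: 48.4
```

```bash
python3 - <<'E'
from workcell import *
from h import *
np.set_printoptions(precision=4,suppress=True)
s=get_state();print(s["clock"],s["tcp_pos"],s["wrist_force"],s["grip_force"])
d=read_camera("wrist");np.savez("w6.npz",**d)
o=np.array([.611,.1315]);c,sn=np.cos(np.radians(6.5)),np.sin(np.radians(6.5))
def cloud(d):
    v,u=np.mgrid[:480,:640];p=np.stack([u,v],-1).reshape(-1,1,2).astype(float)
    n=cv2.undistortPoints(p,d["K"],d["dist_coeffs"]).reshape(-1,2);z=d["z_map"].reshape(-1,1)
    T=d["world_from_camera"];P=(np.c_[n,np.ones(len(n))]*z)@T[:3,:3].T+T[:3,3]
    e=P[:,:2]-o;return np.c_[e[:,0]*c+e[:,1]*sn,-e[:,0]*sn+e[:,1]*c,P[:,2]].reshape(480,640,3)
P=cloud(d)
m=(abs(P[...,0]+.093)<.015)&(abs(P[...,1])<.006)&(P[...,2]<.205);print("bar top",np.median(P[m],0)+0, "max", P[m][:,2].max())
def blobs(P,m,name):
    n,l,st,ce=cv2.connectedComponentsWithStats(m.astype(np.uint8))
    for i in range(1,n):
        if st[i,4]>12:print(name,ce[i].round(0),st[i,4],P[l==i].mean(0).round(3))
t=read_camera("top");np.savez("t6.npz",**t)
for name,k in(("wrist",d),("top",t)):
    P=cloud(k)
    m=(np.hypot(P[...,0],P[...,1]-.066)<.037)&(P[...,2]<.05)
    print(name,"jar px",m.sum(),"z hist",np.histogram(P[m][:,2]*1e3,bins=range(0,45,4))[0])
    h=(abs(P[...,0])<.03)&(P[...,1]>-.095)&(P[...,1]<-.01)
    ex=P[...,2]-(.131-(P[...,1]+.102)*np.tan(np.radians(20)))
    print(name,"hopper px",h.sum(),"above floor>7mm",(h&(ex>.007)&(ex<.03)).sum())
w=lambda n,x,y:np.median(t["z_map"][y-3:y+4,x-3:x+4])
cv2.imwrite("pics/j6.png",d["image"][200:400,440:640][:,:,::-1])
E
```

```text
17.35 [0.5161 0.1216 0.1833] [ 1.0013 -5.5358  4.8642] 48.40912878513336
bar top [-0.0929 -0.      0.1977] max 0.20034233125989448
wrist jar px 245 z hist [ 0  0  0  7 88  4 49 96  1  0  0]
wrist hopper px 104 above floor>7mm 0
top jar px 0 z hist [0 0 0 0 0 0 0 0 0 0 0]
top hopper px 1066 above floor>7mm 0
```

```bash
cat >>h.py <<'E'
o=np.array([.611,.1315]);c_,s_=np.cos(np.radians(6.5)),np.sin(np.radians(6.5))
def cloud(d):
    v,u=np.mgrid[:480,:640];p=np.stack([u,v],-1).reshape(-1,1,2).astype(float)
    n=cv2.undistortPoints(p,d["K"],d["dist_coeffs"]).reshape(-1,2);z=d["z_map"].reshape(-1,1)
    T=d["world_from_camera"];P=(np.c_[n,np.ones(len(n))]*z)@T[:3,:3].T+T[:3,3]
    e=P[:,:2]-o;return np.c_[e[:,0]*c_+e[:,1]*s_,-e[:,0]*s_+e[:,1]*c_,P[:,2]].reshape(480,640,3)
E
python3 - <<'E'
from workcell import *
from h import *
s=read_camera("scene");np.savez("s6.npz",**s)
for f in("top","t2","t6"):
    k=np.load(f+".npz");P=cloud(k);ex=P[...,2]-(.131-(P[...,1]+.102)*np.tan(np.radians(20)))
    h=(abs(P[...,0])<.033)&(P[...,1]>-.098)&(P[...,1]<-.005)&(P[...,2]<.15)
    print(f,h.sum(),[(h&(ex>a)&(ex<a+.003)).sum() for a in(-.003,0,.003,.006,.009,.012,.015)])
# differences vs. first scene image inside the loader (chute/jar), scene camera
for f in("scene","s6"):
    k=np.load(f+".npz");P=cloud(k)
    c=(abs(P[...,0])<.04)&(P[...,1]>.01)&(P[...,1]<.11)&(P[...,2]<.12)&(P[...,2]>.004)
    print(f,c.sum(),np.histogram(P[c][:,2]*1e3,bins=range(0,125,10))[0])
a,b=np.load("scene.npz"),np.load("s6.npz")
Pa,Pb=cloud(a),cloud(b);dz=Pb[...,2]-Pa[...,2]
m=(abs(Pb[...,0])<.045)&(Pb[...,1]>.0)&(Pb[...,1]<.115)&(Pb[...,2]<.15)&(abs(dz)>.004)
n,l,st,ce=cv2.connectedComponentsWithStats(m.astype(np.uint8))
for i in range(1,n):
    if st[i,4]>5:print("changed",ce[i].round(),st[i,4],np.median(Pb[l==i],0).round(3),np.median(dz[l==i]).round(4))
# circles in wrist image, jar region
g=cv2.cvtColor(np.load("w6.npz")["image"],cv2.COLOR_RGB2GRAY)
P=cloud(np.load("w6.npz"))
r=cv2.HoughCircles(cv2.medianBlur(cv2.resize(g,None,fx=3,fy=3,interpolation=cv2.INTER_CUBIC),5),cv2.HOUGH_GRADIENT,1,24,param1=80,param2=16,minRadius=18,maxRadius=34)
for x,y,q in ([] if r is None else r[0]/3):
    p=P[int(min(y,479)),int(min(x,639))]
    if abs(p[0])<.05 and -.11<p[1]<.12 and p[2]<.12:print("circ",round(x),round(y),round(q,1),p.round(3))
E
```

```text
top 1315 [np.int64(426), np.int64(618), np.int64(179), np.int64(6), np.int64(0), np.int64(0), np.int64(0)]
t2 1327 [np.int64(358), np.int64(570), np.int64(166), np.int64(24), np.int64(42), np.int64(57), np.int64(26)]
t6 1178 [np.int64(373), np.int64(547), np.int64(165), np.int64(13), np.int64(0), np.int64(0), np.int64(0)]
scene 2354 [120 253  93 111 118 131 163 233 431 248 229 224]
s6 2330 [130 217 120 117 121 132 155 252 412 243 226 205]
changed [245. 238.] 9 [0.033 0.007 0.145] -0.0059
changed [242. 242.] 6 [0.038 0.011 0.131] 0.0044
changed [252. 256.] 70 [0.022 0.003 0.094] -0.0079
changed [262. 251.] 11 [-0.018  0.008  0.144] -0.0058
changed [268. 252.] 11 [-0.034  0.003  0.146] -0.0077
changed [234. 259.] 11 [0.038 0.039 0.102] 0.0044
changed [263. 271.] 7 [-0.037  0.025  0.111] 0.005
changed [228. 272.] 6 [0.039 0.054 0.073] -0.0044
changed [249. 271.] 6 [0.002 0.029 0.083] 0.0001
changed [232. 277.] 9 [0.038 0.046 0.05 ] 0.0041
changed [257. 286.] 6 [-0.035  0.043  0.075] 0.0047
changed [226. 298.] 59 [0.021 0.085 0.027] 0.0096
changed [258. 293.] 6 [-0.023  0.028  0.029] -0.0044
changed [270. 294.] 7 [-0.04   0.011  0.026] -0.0052
changed [237. 298.] 6 [-0.027  0.093  0.074] -0.0001
changed [237. 304.] 7 [-0.031  0.096  0.058] -0.0048
changed [234. 310.] 8 [-0.026  0.102  0.044] -0.0046
changed [226. 315.] 8 [-0.009  0.111  0.02 ] -0.0044
changed [240. 315.] 8 [-0.034  0.095  0.027] -0.0
changed [234. 321.] 6 [-0.026  0.106  0.01 ] -0.0001
circ 416 310 6.1 [-0.036  0.067  0.067]
```

```bash
python3 -c "
from workcell import *
print(hand_in())"
```

```text
the job is handed in; nothing more can be done
None
```

I handed the job in at about 17 s of the 64 s allowed, with the gripper holding the lever straight up. The depth maps showed no balls left in the hopper or chute and a ball pile in the jar, but I didn't count all eight. The empty scoop stands upright on bare worktop, nothing touched the lid, tin or petri dish, and the handle slipped about 11 mm toward the fingertips during the swing, though the grip held steady at the end.

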